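# Brush out the blue-banded lens tube

## Robot

A 6-joint arm with a two-finger parallel gripper is mounted at the origin on the work surface. World frame = base frame: x ahead of the robot, y to its left, z up, the work surface at z = 0. Lengths are in mm, angles in rad, forces in N, time in s.
With the tool pointing down it reaches from about 300 to 875 mm from the base axis. Payload 4.2 kg.
Tool frame: the origin (TCP) lies at the centre of the arm's flange, where the gripper is bolted on; the fingertips stand ctrl.finger_overhang ahead of it and the grasp point (between the pads) lies 155 mm ahead of it (ctrl.finger_overhang is the distance from the TCP to the fingertips, in mm); z points along the fingers, y is the line along which they close (so a half turn about z gives the same grasp; the last joint's range is limited). The gripper opens to 85 mm and grips with 20 to 120 N. Pads are 22 mm wide; open, the fingers measure 114 mm over their backs; the gripper's body (76 mm by 85 mm) begins 54 mm behind the grasp point. The pads swing forward as they close: fully open they stand 13 mm farther back than shut.
Start: joints at [1.158, 0.32, 1.565, -0, 1.257, -0.02], TCP at [220.093, 531.208, 404.738] pointing down, gripper open.
Joint ranges: [-3.11, 3.11], [-0.84, 2.01], [0.21, 2.61], [-1.34, 4.49], [0.05, 2.63], [-2.56, 2.56]. Speed limits (rad/s): [2.57, 2.57, 3.14, 3.14, 3.14, 3.14].

## Interface

Orientations are given as a rotation vector (axis times angle).
In Python, from workcell import sensors, eyes, order, ctrl gives the robot as it stands.
- The arm moves only by the tool jog_arm, never from a script. Its argument "series" is a list of rows, each an object of numbers: "x", "y", "z": the shift along the tool's x, y, z in mm; "twist": the turn about the tool's z in rad. A call has 1 to 5 rows; each row is the pose to reach, as a shift and turn from the pose commanded when the call began, along the tool's axes at that moment; what a row does not reach only later rows make up. A row lasts 1/10 s, in which the tool goes at most 50 mm and 8.59 degrees, less where a joint would pass 70% of its speed; a pose out of reach is approached as far as the arm can. A call with a gripper value outside its range is refused whole. "claw" is the finger opening in mm, from 0 to 85.4, set as the call begins (left out, the last holds). The fingers move at their own pace and stop on an object; "newtons" is the grip in N (left out, the last holds). Time passes only in rows, so rows that repeat a pose let the fingers close. It gives the time, the measured TCP pose, the force, the opening and the grip force at its end, in the units of the state.
- sensors.observe(): the state, without advancing time (a new reading comes with each control period).
- eyes.read_camera(name): name is "scene" or "top"; returns (picture, depth): 480x640x3 uint8, red, green, blue; 480x640 float32, mm along the optical axis (not along the pixel's ray), 0 where there is no reading.
- eyes.calibration(name): a dict with "fovy" (degrees; the focal length in pixels is half the picture's height over the tangent of half this angle, whatever the lens; pixels are square), "cx", "cy" (the principal point, pixels), "cam_to_world" (4x4, takes a point from camera to world coordinates). Camera axes: x right, y down, z forward; pixel columns grow to the right and rows downward; lengths in mm; the calibration is good to about 2 mm. A picture is of the moment at which its call begins. calibration takes no time and is no camera call.
- order.close_job(): hands the job in; it is judged then, once.
The state is a dict: "time": time; "qpos": joint angles; "dq": joint speeds; "joint_torque": joint torques, N m; "tcp_pos": TCP position; "tcp_rot": TCP orientation; "wrist_force": force on the tool from outside, world axes, zero at the start; "moment": the same for the moment, N m; "finger_gap": opening from 0.0 (shut) to 1.0 (fully open); "finger_force": force on a finger pad.
Only numpy, scipy, OpenCV 4.12 (cv2) and the standard library are available. Lean on these libraries where they do the work, as an engineer would, in place of code of your own. Each camera call takes 0.05 s, during which the arm holds its last target. There are 200 camera calls.

## Task

Take the long yellow-handled brush out of its steel stand and scrub the inside of the brass lens tube that has the blue band: run the brush straight down close to the bottom of the tube, draw it up to near the mouth, and run it down close to the bottom a second time. Then put the brush back upright in its stand with its copper guard resting on the stand's rim, and let go. Leave the tube standing in its place in the rack, and do not shove or tip the white glass shade.

Things in the scene. Friction and masses are not known exactly. Their poses are not given: they have to be found in the camera images.
- brush_handle (a point): Long loose brush, 0.12 kg, 190 mm, upright in its stand, bristles down. Point: centre of the round yellow handle (diameter 22 mm), the place to grip, from above at any yaw; z up. From here: handle top 44 mm above; underside of the copper guard disc (64 mm wide, 6 mm thick) 51 mm below; bristle tip 146 mm below. Rigid dark round bristle head: 27 mm wide, 75 mm long, tapered tip.
- tube_blue_mouth (a point): Centre of the mouth, at rim level, of the loose brass tube with blue top 28 mm; z up. Outside diameter 58 mm, inside 50, height 90, inner floor 84 mm below this point; 0.35 kg. Stands upright in one of three wells (13 mm deep, 95 mm apart) of a wooden rack, beside two like tubes, one all brass, one black-banded. Order of tubes, place and yaw of rack vary.
- stand_mouth (a point): Centre of the mouth, at rim level, of the brush stand: round steel pot fixed to the table, 110 mm high, outside diameter 60 mm (foot 90), inside 46, inner floor 100 mm below this point; z up. The brush hangs in it with its guard's underside on this rim: handle centre 51 mm above this point, bristle tip 95 mm below.
- shade_mid (a point): White opaline glass lamp shade, fragile, loose, standing wide end down: 140 mm diameter at the foot, 52 mm at the top, 95 mm high. This point is its centre, half-way up. Not to be disturbed.
Mind the look-alikes: they are no part of the job. What is shaped like the part that bears tube_blue_mouth but pink is not meant.

How it is judged (in metres and radians):
On the way, in this order (a step that is already met when the one before it is completed fails the run):
1. the brush is down in the blue-banded tube, bristle tip within 25 mm of the inner floor (horizontal distance between brush_handle and tube_blue_mouth below 0.025 m and angle between brush_handle's own z axis and vertical below 0.2 rad and z of brush_handle in the frame of tube_blue_mouth below 0.087 m), for 0.1 s.
2. the brush is drawn up over the tube, bristle tip at least 50 mm above the inner floor (horizontal distance between brush_handle and tube_blue_mouth below 0.035 m and z of brush_handle in the frame of tube_blue_mouth above 0.112 m).
3. the brush is down in the tube again, bristle tip within 25 mm of the inner floor (all of step 1), for 0.1 s.
At the end, for the whole second after the job is handed in: The brush is back in its stand, released, upright within 11 degrees, its handle centre within 22 mm of the stand's axis and 36 to 63 mm above its rim (guard resting on the rim gives 51 mm); the blue-banded tube stands in its well, upright within 10 degrees, its mouth within 20 mm of where it was (horizontal distance between brush_handle and stand_mouth below 0.022 m and z of brush_handle in the frame of stand_mouth between 0.036 and 0.063 m and angle between brush_handle's own z axis and vertical below 0.2 rad and angle between tube_blue_mouth's own z axis and vertical below 0.18 rad and distance of tube_blue_mouth from where it was at the start of the episode below 0.02 m); the robot touches nothing.
It fails at once if the white glass shade is shoved by more than 30 mm or tipped by more than 17 degrees (distance of shade_mid from where it was at the start of the episode above 0.03 m or angle between shade_mid's own z axis and vertical above 0.3 rad).
It fails at once if the blue-banded tube is tipped by more than 20 degrees or its mouth is moved by more than 40 mm (angle between tube_blue_mouth's own z axis and vertical above 0.35 rad or distance of tube_blue_mouth from where it was at the start of the episode above 0.04 m).
It also fails if it takes over 51 s, if anything falls off the work surface, if the arm or the gripper's body presses on something with over 40 N, if the wrist force passes 120 N, or if a joint passes its speed limit or range.

## Working session

There is one attempt and no reset: what is moved stays moved. The work goes in short steps, Python scripts to look and compute and a tool call to move; the robot and the scene stay as the last step left them, time stands still between calls to the robot, and variables do not carry over. Pictures are saved under pics/ and viewed, at most 10 in all, crops included, and the job is handed in when it is done.

Besides the shell and the picture viewer there is one more tool, called after "Emit:" as name(argument=value, ...), one argument or row to a line, values as JSON. jog_arm: Moves the arm, as the interface text tells. Its arguments: {"type":"object","properties":{"series":{"type":"array","items":{"type":"object","properties":{"x":{"type":"number"},"y":{"type":"number"},"z":{"type":"number"},"twist":{"type":"number"}}}},"claw":{"type":"number"},"newtons":{"type":"number"}},"required":["series"]}

```bash
mkdir -p pics; cat > h.py <<'E'
import numpy as np,cv2
from workcell import sensors,eyes,order,ctrl
def shot(n):
    im,d=eyes.read_camera(n); return im,d
def world(n,u,v,z):
    c=eyes.calibration(n); f=240/np.tan(np.radians(c["fovy"])/2)
    u,v,z=map(np.asarray,(u,v,z))
    p=np.stack([(u-c["cx"])*z/f,(v-c["cy"])*z/f,z],-1)
    T=np.array(c["cam_to_world"]); return p@T[:3,:3].T+T[:3,3]
E
python3 - <<'E'
from h import *
for n in("scene","top"):
    im,d=shot(n); cv2.imwrite(f"pics/{n}0.png",im[:,:,::-1]); np.save(f"{n}0.npy",d)
    print(eyes.calibration(n))
print(sensors.observe(),ctrl.finger_overhang)
E
```

```text
{'fovy': 50.505642843259714, 'cx': 313.19262691597186, 'cy': 240.29637183151212, 'cam_to_world': array([[ 3.37143160e-01,  7.30364098e-01, -5.94056205e-01,
         1.19469612e+03],
       [ 9.41397657e-01, -2.68400613e-01,  2.04283044e-01,
        -1.94748463e+02],
       [-1.02440487e-02, -6.28115750e-01, -7.78052481e-01,
         9.47121856e+02],
       [ 0.00000000e+00,  0.00000000e+00,  0.00000000e+00,
         1.00000000e+00]])}
{'fovy': 49.87219697336599, 'cx': 317.3063956883243, 'cy': 243.42637368035363, 'cam_to_world': array([[-2.51329019e-02, -9.97709437e-01,  6.28029984e-02,
         4.90063765e+02],
       [-9.99683889e-01,  2.50406229e-02, -2.25612310e-03,
         1.69151150e+01],
       [ 6.78329106e-04, -6.28398486e-02, -9.98023393e-01,
         1.27354065e+03],
       [ 0.00000000e+00,  0.00000000e+00,  0.00000000e+00,
         1.00000000e+00]])}
{'time': 0.1, 'qpos': array([ 1.15800232e+00,  3.20246028e-01,  1.56555380e+00, -8.26838561e-06,
        1.25742598e+00, -2.00040483e-02]), 'dq': array([ 0.00047124, -0.00376947, -0.00182333, -0.00120051, -0.00253104,
       -0.00047478]), 'joint_torque': array([ 2.21611190e-03, -4.16408622e+01, -2.34709454e+01,  4.01288287e-05,
        4.85428231e-03,  9.39666904e-06]), 'tcp_pos': array([220.03405428, 531.07341158, 403.95699609]), 'tcp_rot': array([-6.12963262e-01, -3.08086339e+00,  2.50790825e-03]), 'wrist_force': array([-0.07304804, -0.66101571, -0.90168335]), 'moment': array([0.01082404, 0.0284123 , 0.00688352]), 'finger_force': 0.0, 'finger_gap': 0.9974551148130925} 173.4
```

View pics/scene0.png

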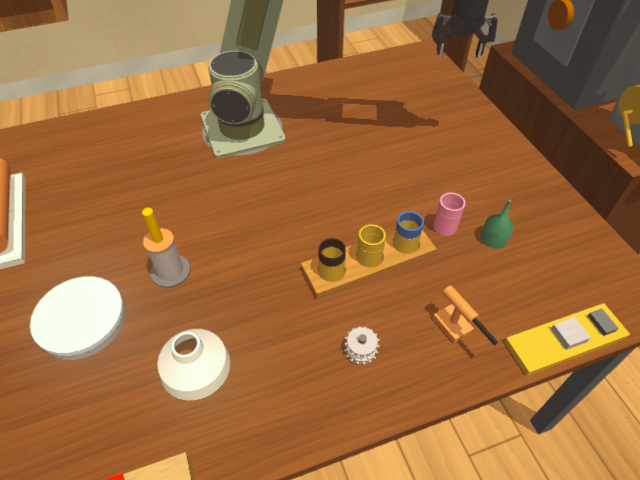

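View pics/top0.png

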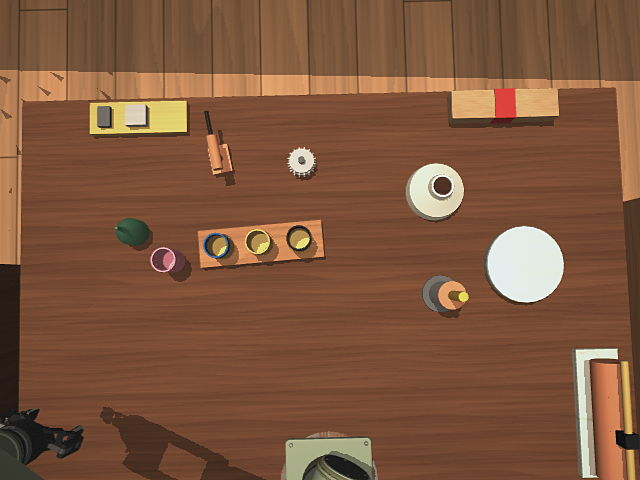

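The scene view shows the brush at (152,225) in its stand and the blue tube at (409,230). The top view shows the handle top at (463,296), guard (452,296), blue mouth (217,245), shade (436,190) and pink decoy (163,260).

```bash
python3 - <<'E'
from h import *
im=cv2.imread("pics/top0.png"); d=np.load("top0.npy")
hsv=cv2.cvtColor(im,cv2.COLOR_BGR2HSV)
v,u=np.mgrid[:480,:640]; W=world("top",u,v,d)
def box(u0,u1,v0,v1): 
    m=np.zeros(d.shape,bool); m[v0:v1,u0:u1]=1; return m&(d>0)
def circ(m,name):
    P=W[m]; (c,r)=cv2.minEnclosingCircle(P[:,:2].astype(np.float32))
    print(name,m.sum(),"circ",np.round(c),round(r,1),"mean",P.mean(0).round(1),"z",np.percentile(P[:,2],[5,50,95]).round())
b=box(415,480,270,325)
circ(b&(W[...,2]>195),"handletop"); circ(b&(abs(W[...,2]-116)<7),"guard")
b=box(195,240,225,265); print(np.percentile(W[b][:,2],[5,50,90,98]).round(1))
zt=np.percentile(W[b][:,2],97)
circ(b&(W[...,2]>zt-6),"bluerim")
b=box(400,470,160,225); circ(b&(W[...,2]>88),"shadetop")
b=box(278,322,220,256); circ(b&(W[...,2]>zt-6),"blackrim")
# scene camera cross-check
im=cv2.imread("pics/scene0.png"); d=np.load("scene0.npy"); W=world("scene",u,v,d)
hsv=cv2.cvtColor(im,cv2.COLOR_BGR2HSV)
b=box(130,185,200,260); circ(b&(W[...,2]>202),"handletop S");circ(b&(abs(W[...,2]-114)<5),"guard S")
b=box(390,428,205,260); z=np.percentile(W[b][:,2],97);print(z); circ(b&(W[...,2]>z-5),"bluerim S")
h=b&(hsv[...,0]>100)&(hsv[...,0]<130)&(hsv[...,1]>100);circ(h,"blue S")
R=cv2.Rodrigues(sensors.observe()["tcp_rot"])[0];print(R.round(3))
E
python3 - <<'E'
import cv2
im=cv2.imread('pics/top0.png')[220:320,190:480]
cv2.imwrite('pics/crop.png',cv2.resize(im,None,fx=2.7,fy=2.7,interpolation=2))
E
```

```text
handletop 94 circ [ 440. -284.] 11.1 mean [ 440.2 -282.8  203.5] z [199. 204. 208.]
guard 476 circ [ 440. -284.] 32.2 mean [ 440.7 -279.   115.3] z [112. 115. 119.]
[ -2.1  23.4  87.8 102.4]
bluerim 152 circ [566. 246.] 28.9 mean [566.3 246.3 100.7] z [ 97. 101. 104.]
shadetop 173 circ [ 690. -276.] 27.4 mean [ 688.5 -275.2   93.6] z [89. 93. 97.]
blackrim 125 circ [579.  57.] 28.9 mean [578.8  57.6 100.4] z [ 97. 100. 104.]
handletop S 56 circ [ 445. -283.] 10.6 mean [ 445.6 -282.9  203.8] z [202. 204. 206.]
guard S 461 circ [ 444. -283.] 33.2 mean [ 450.7 -282.6  114.4] z [112. 114. 117.]
100.61718149052861
bluerim S 170 circ [571. 246.] 30.4 mean [572.9 245.4  99.8] z [ 96. 100. 103.]
blue S 297 circ [571. 245.] 30.1 mean [571.7 246.9  92.9] z [ 80.  95. 103.]
[[-0.924  0.383 -0.001]
 [ 0.383  0.924 -0.001]
 [ 0.    -0.002 -1.   ]]
```

View pics/crop.png

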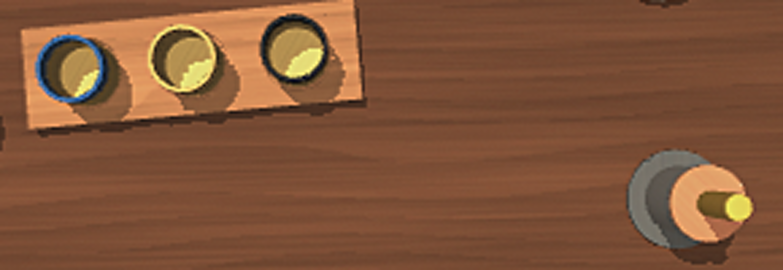

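Emit:
jog_arm(
  series=[
    {"x": -43, "y": -18},
    {"x": -86, "y": -36},
    {"x": -129, "y": -54},
    {"x": -172, "y": -72},
    {"x": -215, "y": -90},
  ],
  claw=85,
)

```text
invalid input at $.series[0]: expected keys x, y, z, twist
```

Emit:
jog_arm(
  series=[
    {"x": -43, "y": -18},
    {"x": -86, "y": -35},
    {"x": -104, "y": -80},
    {"x": -122, "y": -126},
    {"x": -140, "y": -172},
  ],
)

```text
invalid input at $.series[0]: expected keys x, y, z, twist
```

Emit:
jog_arm(
  series=[
    {"x": -18, "y": -45},
    {"x": -36, "y": -90},
    {"x": -54, "y": -135},
    {"x": -72, "y": -180},
    {"x": -90, "y": -225},
  ],
)

```text
invalid input at $.series[0]: expected keys x, y, z, twist
```

Emit:
jog_arm(
  series=[
    {"x": -43, "y": -18, "z": 0, "twist": 0},
    {"x": -86, "y": -36, "z": 0, "twist": 0},
    {"x": -129, "y": -54, "z": 0, "twist": 0},
    {"x": -172, "y": -72, "z": 0, "twist": 0},
    {"x": -215, "y": -90, "z": 0, "twist": 0},
  ],
  claw=85,
)

```text
time: 0.6
tcp_pos: [385.2, 364.3, 404.4]
tcp_rot: [-0.612, -3.081, 0.001]
wrist_force: [0.6, 0.4, -0.2]
finger_gap: 0.997
finger_force: 0.0
```

Emit:
jog_arm(
  series=[
    {"x": -43, "y": -18, "z": 0, "twist": 0},
    {"x": -86, "y": -35, "z": 0, "twist": 0},
    {"x": -104, "y": -80, "z": 0, "twist": 0},
    {"x": -122, "y": -126, "z": 0, "twist": 0},
    {"x": -140, "y": -172, "z": 0, "twist": 0},
  ],
)

```text
time: 1.1
tcp_pos: [447.6, 151.4, 404.2]
tcp_rot: [-0.612, -3.081, 0.001]
wrist_force: [-0.1, -0.7, 0.0]
finger_gap: 0.995
finger_force: 0.0
```

Emit:
jog_arm(
  series=[
    {"x": -18, "y": -45, "z": 0, "twist": 0},
    {"x": -36, "y": -90, "z": 0, "twist": 0},
    {"x": -54, "y": -135, "z": 0, "twist": 0},
    {"x": -72, "y": -180, "z": 0, "twist": 0},
    {"x": -90, "y": -225, "z": 0, "twist": 0},
  ],
)

```text
time: 1.6
tcp_pos: [444.2, -90.9, 404.6]
tcp_rot: [-0.613, -3.081, -0.0]
wrist_force: [0.8, 0.7, 0.6]
finger_gap: 0.992
finger_force: 0.0
```

Emit:
jog_arm(
  series=[
    {"x": -18, "y": -45, "z": 0, "twist": 0},
    {"x": -36, "y": -90, "z": 0, "twist": 0},
    {"x": -54, "y": -135, "z": 0, "twist": 0},
    {"x": -72, "y": -180, "z": 0, "twist": 0},
    {"x": -72, "y": -180, "z": 0, "twist": 0},
  ],
)

```text
time: 2.1
tcp_pos: [442.1, -287.6, 403.9]
tcp_rot: [0.622, 3.079, -0.003]
wrist_force: [-1.1, 1.0, -0.7]
finger_gap: 0.992
finger_force: 0.0
```

```bash
python3 - <<'E'
from h import *
print(sensors.observe()["tcp_pos"])
im,d=shot("scene"); cv2.imwrite("pics/s1.png",cv2.resize(im[:,:,::-1][80:320,40:300],None,fx=2.4,fy=2.4))
E
```

```text
[ 442.07323755 -287.64973392  403.9279721 ]
```

View pics/s1.png

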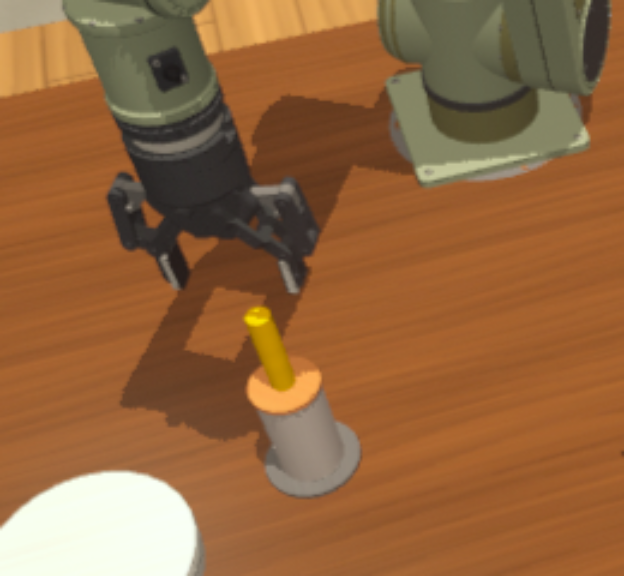

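The crop shows the open fingers at (175,270) and (292,275), straddling above the handle top at (258,316), as expected.

Emit:
jog_arm(
  series=[
    {"x": 0, "y": 0, "z": 25, "twist": 0},
    {"x": 0, "y": 0, "z": 50, "twist": 0},
    {"x": 0, "y": 0, "z": 75, "twist": 0},
    {"x": 0, "y": 0, "z": 90, "twist": 0},
    {"x": 0, "y": 0, "z": 90, "twist": 0},
  ],
)

```text
time: 2.65
tcp_pos: [441.8, -281.0, 312.5]
tcp_rot: [-0.61, -3.076, -0.004]
wrist_force: [-0.4, -0.6, -0.6]
finger_gap: 0.994
finger_force: 0.0
```

Emit:
jog_arm(
  series=[
    {"x": 0, "y": 0, "z": 0, "twist": 0},
    {"x": 0, "y": 0, "z": 0, "twist": 0},
    {"x": 0, "y": 0, "z": 0, "twist": 0},
    {"x": 0, "y": 0, "z": 0, "twist": 0},
    {"x": 0, "y": 0, "z": 0, "twist": 0},
  ],
  claw=10,
  newtons=50,
)

```text
time: 3.15
tcp_pos: [442.5, -283.0, 315.3]
tcp_rot: [0.613, 3.08, -0.001]
wrist_force: [-0.1, 0.3, 1.7]
finger_gap: 0.239
finger_force: 47.0
```

Emit:
jog_arm(
  series=[
    {"x": 0, "y": 0, "z": 0, "twist": 0},
    {"x": 0, "y": 0, "z": 0, "twist": 0},
    {"x": 0, "y": 0, "z": 0, "twist": 0},
    {"x": 0, "y": 0, "z": 0, "twist": 0},
    {"x": 0, "y": 0, "z": 0, "twist": 0},
  ],
)

```text
time: 3.65
tcp_pos: [442.5, -283.0, 315.3]
tcp_rot: [0.613, 3.08, -0.0]
wrist_force: [-0.8, -0.5, 5.3]
finger_gap: 0.243
finger_force: 47.0
```

Emit:
jog_arm(
  series=[
    {"x": 0, "y": 0, "z": -20, "twist": 0},
    {"x": 0, "y": 0, "z": -50, "twist": 0},
    {"x": 0, "y": 0, "z": -80, "twist": 0},
    {"x": 0, "y": 0, "z": -110, "twist": 0},
    {"x": 0, "y": 0, "z": -135, "twist": 0},
  ],
)

```text
time: 4.15
tcp_pos: [442.3, -282.8, 450.6]
tcp_rot: [-0.613, -3.081, -0.0]
wrist_force: [0.5, -0.0, -1.7]
finger_gap: 0.241
finger_force: 47.1
```

```bash
python3 - <<'E'
from h import *
im,d=shot("scene"); print(sensors.observe()["tcp_pos"],sensors.observe()["wrist_force"]); cv2.imwrite("pics/s2.png",cv2.resize(im[:,:,::-1][50:320,40:300],None,fx=2.2,fy=2.2))
E
```

```text
[ 442.84162419 -283.15598716  454.78926109] [ 1.84217591 -0.88088144  1.88444198]
```

View pics/s2.png

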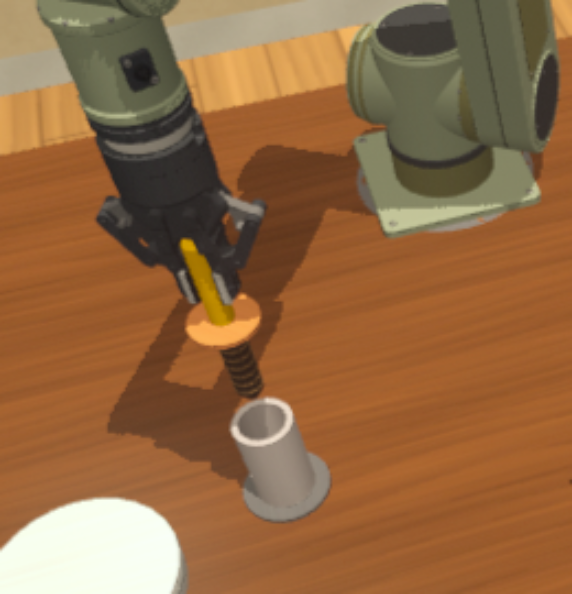

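The brush is out, gripped straight, with the guard at (223,320) and its tip at (250,393) above the pot mouth at (262,420).

Emit:
jog_arm(
  series=[
    {"x": 3, "y": 20, "z": 0, "twist": 0},
    {"x": 10, "y": 60, "z": 0, "twist": 0},
    {"x": 16, "y": 100, "z": 0, "twist": 0},
    {"x": 24, "y": 148, "z": 0, "twist": 0},
    {"x": 31, "y": 196, "z": 0, "twist": 0},
  ],
)

```text
time: 4.7
tcp_pos: [488.7, -88.4, 448.6]
tcp_rot: [-0.614, -3.079, -0.0]
wrist_force: [1.5, -0.6, -1.4]
finger_gap: 0.245
finger_force: 47.3
```

Emit:
jog_arm(
  series=[
    {"x": 8, "y": 48, "z": 0, "twist": 0},
    {"x": 15, "y": 96, "z": 0, "twist": 0},
    {"x": 23, "y": 144, "z": 0, "twist": 0},
    {"x": 30, "y": 190, "z": 0, "twist": 0},
    {"x": 37, "y": 230, "z": 0, "twist": 0},
  ],
)

```text
time: 5.2
tcp_pos: [542.8, 139.1, 448.4]
tcp_rot: [-0.611, -3.08, 0.001]
wrist_force: [1.0, -0.2, -2.1]
finger_gap: 0.246
finger_force: 47.3
```

Emit:
jog_arm(
  series=[
    {"x": 6, "y": 35, "z": 0, "twist": 0},
    {"x": 11, "y": 65, "z": 0, "twist": 0},
    {"x": 15, "y": 92, "z": 0, "twist": 0},
    {"x": 18, "y": 112, "z": 0, "twist": 0},
    {"x": 18, "y": 112, "z": 0, "twist": 0},
  ],
)

```text
time: 5.7
tcp_pos: [569.2, 249.4, 447.6]
tcp_rot: [-0.608, -3.08, 0.001]
wrist_force: [0.1, -0.8, -1.9]
finger_gap: 0.245
finger_force: 47.4
```

```bash
python3 - <<'E'
from h import *
im,d=shot("scene");im,d=shot("scene"); print(sensors.observe()["tcp_pos"],sensors.observe()["wrist_force"]); cv2.imwrite("pics/s3.png",cv2.resize(im[:,:,::-1][60:310,300:500],None,fx=2.4,fy=2.4))
v,u=np.mgrid[:480,:640]; W=world("scene",u,v,d)
m=(u>300)&(u<520)&(v<300)&(W[...,2]>180)&(W[...,2]<260)
hsv=cv2.cvtColor(im,cv2.COLOR_RGB2HSV)
m&=(hsv[...,0]<17)&(hsv[...,1]>90)&(d>0)&(abs(W[...,0]-568)<70)&(abs(W[...,1]-246)<70)
print(m.sum(),cv2.minEnclosingCircle(W[m][:,:2].astype(np.float32)),np.percentile(W[m][:,2],[5,50,95]))
E
```

```text
[568.81219009 247.1161179  448.34588422] [ 0.12023876 -0.57348347 -0.91644322]
657 ((570.7145385742188, 247.40272521972656), 32.52703857421875) [186.62087474 246.37141433 249.3143792 ]
```

View pics/s3.png

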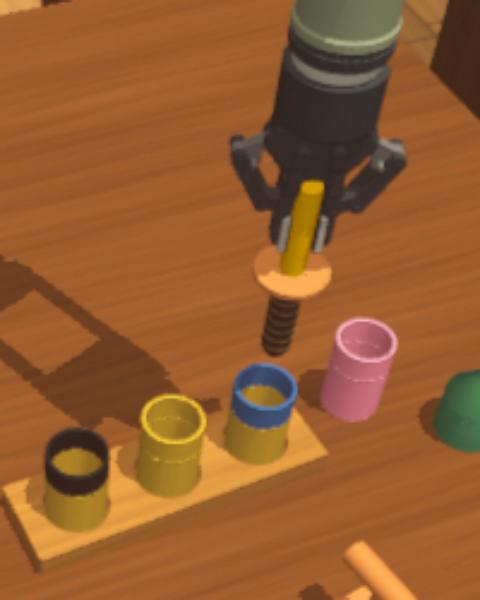

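The brush guard (292,270) and tip (276,350) line up above the blue tube's mouth (264,388); the scene camera puts both at about (571,247). Descending.

Emit:
jog_arm(
  series=[
    {"x": 0, "y": 0, "z": 15, "twist": 0},
    {"x": 0, "y": 0, "z": 35, "twist": 0},
    {"x": 0, "y": 0, "z": 55, "twist": 0},
    {"x": 0, "y": 0, "z": 70, "twist": 0},
    {"x": 0, "y": 0, "z": 80, "twist": 0},
  ],
)

```text
time: 6.3
tcp_pos: [568.5, 245.7, 368.2]
tcp_rot: [-0.615, -3.079, 0.003]
wrist_force: [-0.2, -0.4, -1.7]
finger_gap: 0.242
finger_force: 47.4
```

Emit:
jog_arm(
  series=[
    {"x": 0, "y": 0, "z": 15, "twist": 0},
    {"x": 0, "y": 0, "z": 28, "twist": 0},
    {"x": 0, "y": 0, "z": 38, "twist": 0},
    {"x": 0, "y": 0, "z": 42, "twist": 0},
    {"x": 0, "y": 0, "z": 42, "twist": 0},
  ],
)

```text
time: 6.8
tcp_pos: [568.9, 246.9, 327.2]
tcp_rot: [-0.613, -3.08, 0.001]
wrist_force: [-0.4, 0.8, -0.8]
finger_gap: 0.246
finger_force: 47.4
```

Emit:
jog_arm(
  series=[
    {"x": 0, "y": 0, "z": 0, "twist": 0},
    {"x": 0, "y": 0, "z": 0, "twist": 0},
    {"x": 0, "y": 0, "z": 0, "twist": 0},
  ],
)

```text
time: 7.1
tcp_pos: [569.0, 247.2, 328.3]
tcp_rot: [0.613, 3.08, 0.001]
wrist_force: [-0.3, -0.6, -1.1]
finger_gap: 0.243
finger_force: 47.4
```

Emit:
jog_arm(
  series=[
    {"x": 0, "y": 0, "z": -15, "twist": 0},
    {"x": 0, "y": 0, "z": -35, "twist": 0},
    {"x": 0, "y": 0, "z": -52, "twist": 0},
    {"x": 0, "y": 0, "z": -60, "twist": 0},
    {"x": 0, "y": 0, "z": -60, "twist": 0},
  ],
)

```text
time: 7.6
tcp_pos: [569.0, 247.1, 389.1]
tcp_rot: [0.612, 3.079, 0.003]
wrist_force: [-0.2, 0.3, -1.2]
finger_gap: 0.24
finger_force: 47.4
```

Emit:
jog_arm(
  series=[
    {"x": 0, "y": 0, "z": 0, "twist": 0},
    {"x": 0, "y": 0, "z": 0, "twist": 0},
    {"x": 0, "y": 0, "z": 15, "twist": 0},
    {"x": 0, "y": 0, "z": 32, "twist": 0},
    {"x": 0, "y": 0, "z": 46, "twist": 0},
  ],
)

```text
time: 8.1
tcp_pos: [568.6, 247.0, 339.9]
tcp_rot: [-0.613, -3.079, 0.002]
wrist_force: [-1.0, 0.8, -1.3]
finger_gap: 0.241
finger_force: 47.4
```

Emit:
jog_arm(
  series=[
    {"x": 0, "y": 0, "z": 10, "twist": 0},
    {"x": 0, "y": 0, "z": 14, "twist": 0},
    {"x": 0, "y": 0, "z": 14, "twist": 0},
    {"x": 0, "y": 0, "z": 14, "twist": 0},
    {"x": 0, "y": 0, "z": 14, "twist": 0},
  ],
)

```text
time: 8.6
tcp_pos: [569.1, 247.1, 328.6]
tcp_rot: [0.613, 3.08, 0.002]
wrist_force: [-0.5, -0.6, -1.3]
finger_gap: 0.243
finger_force: 47.4
```

```bash
python3 - <<'E'
from h import *
im,d=shot("scene"); print(sensors.observe()["tcp_pos"],sensors.observe()["wrist_force"]); cv2.imwrite("pics/s4.png",cv2.resize(im[:,:,::-1][60:310,300:500],None,fx=2.4,fy=2.4))
E
```

```text
[569.05556902 247.13702805 328.49072188] [ 0.17189874 -0.01156441 -1.46386238]
```

View pics/s4.png

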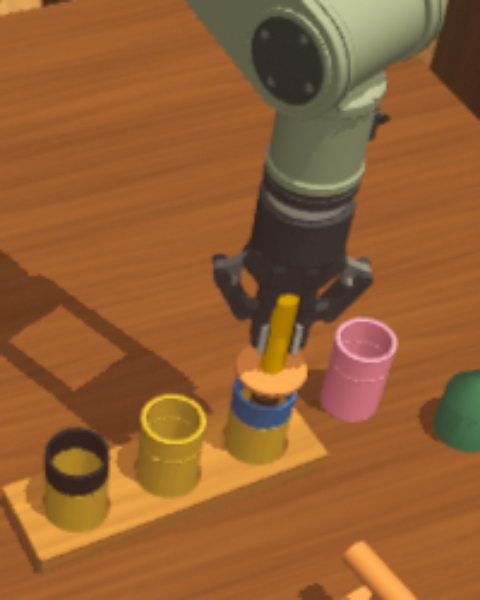

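The brush is in the blue tube (guard at (272,370), band at (264,400)), and the tube stands straight. Drawing out and returning to the stand.

Emit:
jog_arm(
  series=[
    {"x": 0, "y": 0, "z": -15, "twist": 0},
    {"x": 0, "y": 0, "z": -40, "twist": 0},
    {"x": 0, "y": 0, "z": -70, "twist": 0},
    {"x": 0, "y": 0, "z": -100, "twist": 0},
    {"x": 0, "y": 0, "z": -122, "twist": 0},
  ],
)

```text
time: 9.15
tcp_pos: [568.8, 247.0, 452.6]
tcp_rot: [0.612, 3.078, 0.003]
wrist_force: [-0.5, -0.3, -0.4]
finger_gap: 0.248
finger_force: 47.4
```

Emit:
jog_arm(
  series=[
    {"x": -3, "y": -20, "z": 0, "twist": 0},
    {"x": -10, "y": -60, "z": 0, "twist": 0},
    {"x": -16, "y": -100, "z": 0, "twist": 0},
    {"x": -24, "y": -148, "z": 0, "twist": 0},
    {"x": -31, "y": -196, "z": 0, "twist": 0},
  ],
)

```text
time: 9.65
tcp_pos: [521.8, 52.7, 450.3]
tcp_rot: [0.611, 3.08, 0.0]
wrist_force: [0.4, -0.3, -0.7]
finger_gap: 0.246
finger_force: 47.5
```

Emit:
jog_arm(
  series=[
    {"x": -8, "y": -48, "z": 0, "twist": 0},
    {"x": -15, "y": -96, "z": 0, "twist": 0},
    {"x": -23, "y": -144, "z": 0, "twist": 0},
    {"x": -30, "y": -190, "z": 0, "twist": 0},
    {"x": -37, "y": -230, "z": 0, "twist": 0},
  ],
)

```text
time: 10.15
tcp_pos: [467.5, -174.5, 450.5]
tcp_rot: [0.614, 3.079, -0.001]
wrist_force: [1.0, 0.7, -1.7]
finger_gap: 0.247
finger_force: 47.5
```

Emit:
jog_arm(
  series=[
    {"x": -6, "y": -35, "z": 0, "twist": 0},
    {"x": -11, "y": -65, "z": 0, "twist": 0},
    {"x": -15, "y": -92, "z": 0, "twist": 0},
    {"x": -18, "y": -112, "z": 0, "twist": 0},
    {"x": -18, "y": -112, "z": 0, "twist": 0},
  ],
)

```text
time: 10.65
tcp_pos: [441.7, -284.8, 450.1]
tcp_rot: [0.618, 3.079, -0.002]
wrist_force: [0.6, 0.3, -1.4]
finger_gap: 0.248
finger_force: 47.5
```

Emit:
jog_arm(
  series=[
    {"x": 0, "y": 0, "z": 0, "twist": 0},
    {"x": 0, "y": 0, "z": 0, "twist": 0},
    {"x": 0, "y": 0, "z": 0, "twist": 0},
  ],
)

```text
time: 10.95
tcp_pos: [442.6, -282.0, 449.9]
tcp_rot: [0.611, 3.081, 0.0]
wrist_force: [0.8, 0.8, -1.7]
finger_gap: 0.242
finger_force: 47.5
```

```bash
python3 - <<'E'
from h import *
im,d=shot("scene"); print(sensors.observe()["tcp_pos"],sensors.observe()["wrist_force"]); cv2.imwrite("pics/s5.png",cv2.resize(im[:,:,::-1][50:320,40:300],None,fx=2.2,fy=2.2))
E
```

```text
[ 442.60792598 -282.07218168  449.85519294] [-0.59097694  0.08597257 -1.93292417]
```

View pics/s5.png

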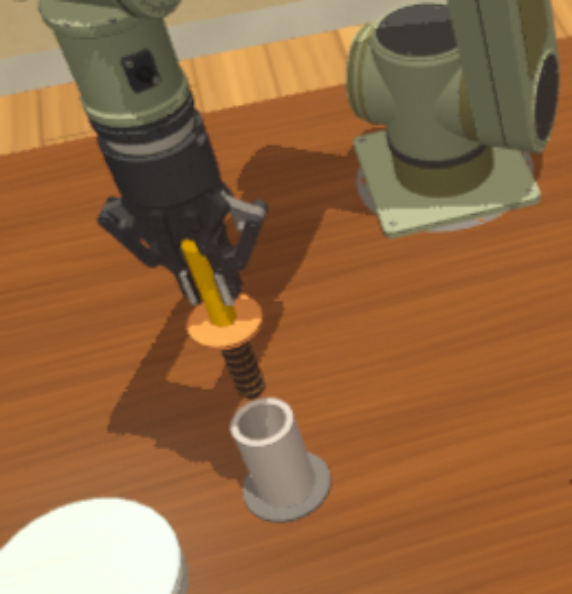

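The view matches the one just after lift-out: tip at (250,393) over the pot mouth at (262,420). Lowering by 133 mm.

Emit:
jog_arm(
  series=[
    {"x": 0, "y": 0, "z": 15, "twist": 0},
    {"x": 0, "y": 0, "z": 35, "twist": 0},
    {"x": 0, "y": 0, "z": 55, "twist": 0},
    {"x": 0, "y": 0, "z": 75, "twist": 0},
    {"x": 0, "y": 0, "z": 92, "twist": 0},
  ],
)

```text
time: 11.5
tcp_pos: [442.5, -282.2, 356.8]
tcp_rot: [-0.611, -3.081, -0.001]
wrist_force: [0.1, 0.1, -0.4]
finger_gap: 0.245
finger_force: 47.5
```

Emit:
jog_arm(
  series=[
    {"x": 0, "y": 0, "z": 15, "twist": 0},
    {"x": 0, "y": 0, "z": 27, "twist": 0},
    {"x": 0, "y": 0, "z": 36, "twist": 0},
    {"x": 0, "y": 0, "z": 41, "twist": 0},
    {"x": 0, "y": 0, "z": 41, "twist": 0},
  ],
)

```text
time: 12.0
tcp_pos: [442.4, -282.8, 316.3]
tcp_rot: [-0.613, -3.081, -0.001]
wrist_force: [-0.1, -0.6, -1.6]
finger_gap: 0.241
finger_force: 47.5
```

Emit:
jog_arm(
  series=[
    {"x": 0, "y": 0, "z": 1, "twist": 0},
    {"x": 0, "y": 0, "z": 1, "twist": 0},
    {"x": 0, "y": 0, "z": 1, "twist": 0},
  ],
)

```text
time: 12.3
tcp_pos: [442.5, -283.0, 316.2]
tcp_rot: [0.613, 3.08, -0.001]
wrist_force: [-0.9, -0.2, -1.8]
finger_gap: 0.24
finger_force: 47.5
```

Release, let settle, and go straight up.

Emit:
jog_arm(
  series=[
    {"x": 0, "y": 0, "z": 0, "twist": 0},
    {"x": 0, "y": 0, "z": 0, "twist": 0},
    {"x": 0, "y": 0, "z": 0, "twist": 0},
    {"x": 0, "y": 0, "z": 0, "twist": 0},
    {"x": 0, "y": 0, "z": 0, "twist": 0},
  ],
  claw=85,
)

```text
time: 12.8
tcp_pos: [442.4, -282.9, 315.7]
tcp_rot: [0.613, 3.081, 0.0]
wrist_force: [0.7, 0.1, -1.6]
finger_gap: 0.993
finger_force: 0.0
```

Emit:
jog_arm(
  series=[
    {"x": 0, "y": 0, "z": 0, "twist": 0},
    {"x": 0, "y": 0, "z": 0, "twist": 0},
    {"x": 0, "y": 0, "z": 0, "twist": 0},
    {"x": 0, "y": 0, "z": -15, "twist": 0},
    {"x": 0, "y": 0, "z": -35, "twist": 0},
  ],
)

```text
time: 13.3
tcp_pos: [442.1, -282.7, 350.1]
tcp_rot: [-0.613, -3.079, -0.002]
wrist_force: [0.8, -0.2, -1.1]
finger_gap: 0.999
finger_force: 0.0
```

Emit:
jog_arm(
  series=[
    {"x": 0, "y": 0, "z": -30, "twist": 0},
    {"x": 0, "y": 0, "z": -60, "twist": 0},
    {"x": 0, "y": 0, "z": -90, "twist": 0},
    {"x": 0, "y": 0, "z": -110, "twist": 0},
    {"x": 0, "y": 0, "z": -110, "twist": 0},
  ],
)

```text
time: 13.8
tcp_pos: [442.7, -283.1, 463.8]
tcp_rot: [0.612, 3.075, -0.004]
wrist_force: [1.4, -0.0, -0.1]
finger_gap: 0.994
finger_force: 0.0
```

```bash
python3 - <<'E'
from h import *
im,d=shot("scene"); print(sensors.observe()["tcp_pos"]); cv2.imwrite("pics/s6.png",im[:,:,::-1])
E
```

```text
[ 442.41957176 -282.88660331  461.60863095]
```

View pics/s6.png

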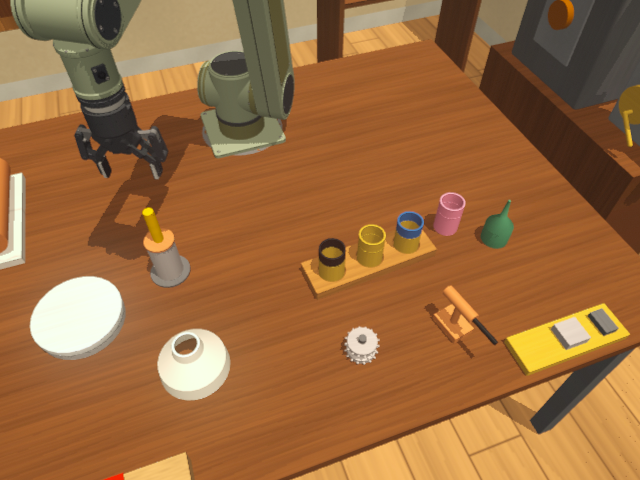

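The brush is upright in its stand at (152,225), the same as at the start. The blue tube (409,230) and the shade (193,362) have not moved, and the gripper is clear.

```bash
python3 -c "
from workcell import order
print(order.close_job())"
```

```text
the job is handed in; nothing more can be done
None
```

I scrubbed the blue-banded tube (down, up, down again), put the brush back upright in its stand, let go, and handed in the job at about 14 s; the last picture showed the tube and shade unmoved, but no verdict came back.

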